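# Stray pump collar behind the sample bottles

## Task

A stray pump collar stands on the sample board, behind and between the two tall sample bottles. Set both bottles aside, standing on the rubber side mat, then take the collar from the board, put it into the larger compartment of the parts tin (lift the tin's lid by its wire bail) and shut the lid completely. Only when the tin is shut, with both bottles still waiting on the mat, put each bottle back upright on the same pad of the board and the same spot where it stood at the start.

Things in the scene. Friction and masses are not known exactly. Their poses are not given: they have to be found in the camera images.
- board: Sample board: fixed light-wood plate, 150 (x) by 220 (y) by 8 mm thick; origin at the centre of its underside, x to its back (away from the robot), y to its left, z up. Two black round pads, 88 mm across and flush, mark where the bottles stand, their centres at x = -20 mm, y = +60 and -60 mm. The collar stands near x = +25 mm, y = 0.
- side_mat: Side mat: fixed plain black rubber rectangle, 160 (x) by 240 (y) by 4 mm thick, to the left or to the right of the board; origin at the centre of its underside, x to its back, y to its left.
- green_mid (a point): Green bottle: empty, flat-sided, 46 mm (its own x) by 68 mm (its own y) by 198 mm tall, 45 g, stands upright; straight sides up to about 150 mm, narrowing to a 26 mm neck above 173 mm. The point is at its centre, 99 mm above its underside. Which pad it stands on varies.
- brown_mid (a point): Brown bottle: empty, round and waisted, near black, 224 mm tall, 90 g, stands upright; 64 mm across at the foot (up to 70 mm high) and at the shoulder (150 to 196 mm high), 56 mm at the waist between, with an 18 mm neck above 198 mm. The point is at its centre, 112 mm above its underside. It stands on the pad that the green bottle leaves.
- collar_mid (a point): Pump collar to be fetched, standing on the board behind the bottles: small stepped plastic cap with a round knob, 28 mm across and 34 mm tall, 12 g. The point is at its centre, 17 mm above its underside. (Other collars lie about elsewhere on the table: leave them.)
- tin: Parts tin: fixed blue steel box, 130 (x) by 200 (y) mm, 63 mm high when shut, walls and floor 2 mm, beside the board, opposite the mat; origin at the centre of its underside, x to its back (hinge side), y to its left. A divider 43 mm high at y = -20 mm runs along x: the larger compartment is at its left, y = -19 to +98 mm. The collars already inside offer no resistance: go down among them.
- tin_lid (a joint): Lid angle in rad: 0 shut, 1.57 upright, 1.92 fully open (leaning back). Hinge line along the tin's y at x = +68 mm, z = 63 mm. The lid weighs about 170 g with its bail; hinge friction about 0.1 N m: let go below about 0.7 it falls shut, above about 1.0 it stays. Opened to 1.75 or more it leans safely back, and must be swung down by hand to shut.
- bail_bar (a point): Middle of the crossbar of the wire bail (loop handle) on the lid's front edge: steel bar 10 mm thick, 80 mm long, along the tin's y. In the lid's plane (3 mm above the hinge's level when shut), 178 mm from the hinge line; when shut 66 mm above the table, 45 mm in front of the tin's wall. Grip it from above, one finger before and one behind it; it turns easily between the fingers as the lid swings.
There are look-alikes about, which are no part of the job. What is shaped like the part that bears brown_mid but red is not meant.

How it is judged (in metres and radians):
On the way, in this order (a step that is already met when the one before it is completed fails the run):
1. both bottles stand upright and released on the side mat (x of green_mid in the frame of side_mat between -0.08 and 0.08 m and y of green_mid in the frame of side_mat between -0.12 and 0.12 m and height (world z) of green_mid below 0.109 m and angle between each of green_mid, brown_mid's own z axis and vertical below 0.15 rad and x of brown_mid in the frame of side_mat between -0.08 and 0.08 m and y of brown_mid in the frame of side_mat between -0.12 and 0.12 m and height (world z) of brown_mid below 0.122 m and contact force between the fingers and green_bottle below 0.1 N and contact force between the fingers and brown_bottle below 0.1 N), for 0.2 s.
2. the collar lies in the tin's larger compartment with the lid shut, both bottles still standing on the mat (x of collar_mid in the frame of tin between -0.064 and 0.064 m and y of collar_mid in the frame of tin between -0.012 and 0.098 m and z of collar_mid in the frame of tin below 0.04 m and value of joint tin_lid below 0.06 rad and x of green_mid in the frame of side_mat between -0.08 and 0.08 m and y of green_mid in the frame of side_mat between -0.12 and 0.12 m and height (world z) of green_mid below 0.109 m and angle between each of green_mid, brown_mid's own z axis and vertical below 0.15 rad and x of brown_mid in the frame of side_mat between -0.08 and 0.08 m and y of brown_mid in the frame of side_mat between -0.12 and 0.12 m and height (world z) of brown_mid below 0.122 m), for 0.2 s.
At the end, for the whole second after the job is handed in: Each bottle stands upright (within 0.1 rad) within 15 mm of where it stood at the start; the collar is in the tin's larger compartment and the lid is shut (joint below 0.06 rad); all released and at rest (distance of each of green_mid, brown_mid from where it was at the start of the episode below 0.015 m and angle between each of green_mid, brown_mid's own z axis and vertical below 0.1 rad and x of collar_mid in the frame of tin between -0.064 and 0.064 m and y of collar_mid in the frame of tin between -0.012 and 0.098 m and z of collar_mid in the frame of tin below 0.04 m and value of joint tin_lid below 0.06 rad and contact force between the fingers and green_bottle below 0.1 N and contact force between the fingers and brown_bottle below 0.1 N and contact force between the fingers and collar below 0.1 N and linear speed of each of green_bottle, brown_bottle, collar below 0.02 m/s); the robot touches nothing.
It fails at once if a bottle is tipped over (angle between any of green_mid, brown_mid's own z axis and vertical above 0.6 rad).
It also fails if it takes over 147 s, if anything falls off the work surface, if the arm or the gripper's body presses on something with over 40 N, if the wrist force passes 120 N, or if a joint passes its speed limit or range.

## Robot

A 7-joint arm with a two-finger parallel gripper is mounted at the origin on a cart in front of the work surface, level with it; the furniture and walls round the work are solid. World frame = base frame: x ahead of the robot, y to its left, z up, the work surface at z = 0. Lengths are in m, angles in degrees, forces in N, time in s.
With the tool pointing down it reaches from about 0.425 to 0.875 m from the base axis. Payload 4.7 kg.
Tool frame: the origin (TCP) lies at the very end of the fingers, on their centre line; the grasp point (between the pads) lies 19 mm behind it (env.grasp_offset is the distance from the TCP to the grasp point, in m); z points along the fingers, y is the line along which they close (so a half turn about z gives the same grasp; the last joint's range is limited). The gripper opens to 87 mm and grips with 3 to 60 N. Pads are 19 mm wide; open, the fingers measure 117 mm over their backs; the gripper's body (75 mm by 190 mm) begins 51 mm behind the grasp point.
Start: joints at [-72.531, 18.392, -4.016, 83.108, 1.295, 78.541, -3.26], TCP at [0.186, 0.623, 0.223] pointing down, gripper open.
Joint ranges: [-163.93, 163.93], [-17.29, 119.83], [-79.2, 71.16], [3.27, 140.29], [-89.18, 269.18], [5.43, 117.66], [-154.24, 154.24]. Speed limits (degrees/s): [147.25, 147.25, 180, 180, 180, 180, 180].

## Interface

Orientations are given as [roll, pitch, yaw] about the fixed x, y, z axes, in that order (R = Rz(yaw) Ry(pitch) Rx(roll)).
In Python, from cell import env gives the robot as it stands. The module is installed in compiled form; this text tells all that it offers.
- The arm moves only by the tool drive_tool, never from a script. Its argument "moves" is one flat list of numbers, 5 for each row, row after row: the shift along the tool's x, y, z in units of 40 mm (1.0 is 40 mm), then the turn about the tool's z in units of 10 degrees (1.0 is 10 degrees), then the finger opening in mm, from 0 to 87. A call has 1 to 5 rows; each row is the pose to reach, as a shift and turn from the pose commanded when the call began, along the tool's axes at that moment; what a row does not reach only later rows make up. A row lasts 1/8 s, in which the tool goes at most 62.5 mm and 10.7 degrees, less where a joint would pass 70% of its speed; a pose out of reach is approached as far as the arm can. A call with a gripper value outside its range is refused whole. The fingers move at their own pace and stop on an object; "squeeze" is the grip in N (left out, the last holds). Time passes only in rows, so rows that repeat a pose let the fingers close. It gives the time, the measured TCP pose, the force, the opening and the grip force at its end, in the units of the state.
- env.get_obs(): the state, without advancing time (a new reading comes with each control period).
- env.read_camera(name): name is "scene" or "top" or "wrist"; returns (picture, depth): 400x640x3 uint8, red, green, blue; 400x640 float32, m along the optical axis (not along the pixel's ray), 0 where there is no reading.
- env.camera_model(name): a dict with "K" (3x3 intrinsics, pixels), "rvec" (rotation vector, rad) and "tvec" (3), from world to camera coordinates, as OpenCV has them; the wrist camera has in their place "tool_from_camera" (4x4, takes a point from camera to tool coordinates, whose origin is the TCP and whose axes are the flange's). Camera axes: x right, y down, z forward; pixel columns grow to the right and rows downward; lengths in m; the calibration is good to about 2 mm. A picture is of the moment at which its call begins: read the wrist's pose just before it. camera_model takes no time and is no camera call.
- env.sign_off(): hands the job in; it is judged then, once.
The state is a dict: "time_s": time; "qpos": joint angles; "joint_velocities": joint speeds; "effort": joint torques, N m; "tool_pos": TCP position; "tool_rot": TCP orientation; "force": force on the tool from outside, world axes, zero at the start; "wrist_torque": the same for the moment, N m; "grip_width": finger opening in m; "grasp_force": force on a finger pad.
Only numpy, scipy, OpenCV 4.12 (cv2) and the standard library are available. Lean on these libraries where they do the work, as an engineer would, in place of code of your own. Each camera call takes 0.05 s, during which the arm holds its last target. There are 200 camera calls.

## Working session

There is one attempt and no reset: what is moved stays moved. The work goes in short steps, Python scripts to look and compute and a tool call to move; the robot and the scene stay as the last step left them, time stands still between calls to the robot, and variables do not carry over. Pictures are saved under pics/ and viewed, at most 14 in all, crops included, and the job is handed in when it is done.

Besides the shell and the picture viewer there is one more tool, called after "Call:" as a command line: name --argument value ..., lists and objects as JSON in quotes. drive_tool: Moves the arm, as the interface text tells. Its arguments: {"type":"object","properties":{"moves":{"type":"array","items":{"type":"number"}},"squeeze":{"type":"number"}},"required":["moves"]}

```bash
mkdir -p pics; cat > h.py <<'E'
import numpy as np, cv2
from cell import env
from scipy.spatial.transform import Rotation as R
def cam(n):
    m=env.camera_model(n);K=np.array(m['K'],float).reshape(3,3)
    if n=='wrist':
        o=env.get_obs();T=np.eye(4);T[:3,:3]=R.from_euler('xyz',o['tool_rot'],degrees=True).as_matrix();T[:3,3]=o['tool_pos']
        W=T@np.array(m['tool_from_camera']).reshape(4,4);return K,W[:3,:3],W[:3,3]
    r=cv2.Rodrigues(np.array(m['rvec'],float))[0];return K,r.T,-r.T@np.array(m['tvec'],float).ravel()
def onplane(c,uv,z):
    K,Rm,t=c;uv=np.atleast_2d(uv).astype(float)
    d=(Rm@np.linalg.inv(K)@np.c_[uv,np.ones(len(uv))].T).T
    return t+d*((z-t[2])/d[:,2])[:,None]
def cloud(c,dep):
    K,Rm,t=c;v,u=np.indices(dep.shape)
    d=np.stack([(u-K[0,2])/K[0,0],(v-K[1,2])/K[1,1],np.ones_like(dep)],-1)*dep[...,None]
    return d@Rm.T+t
def shot(n,name=None):
    c=cam(n);p,d=env.read_camera(n)
    if name: cv2.imwrite('pics/'+name,p[...,::-1]);np.savez('pics/'+name[:-4],p=p,d=d)
    return c,p,d
E
python3 - <<'E'
from h import *
o=env.get_obs();print({k:np.round(v,3) for k,v in o.items()},env.grasp_offset)
for n in('scene','top'):
    c,p,d=shot(n,n+'0.png');print(n,c[2],c[1][:,2])
E
```

```text
{'time_s': np.float64(0.0), 'qpos': array([-72.531,  18.439,  -4.015,  83.175,   1.296,  78.54 ,  -3.26 ]), 'joint_velocities': array([-0.05 ,  0.036, -0.02 ,  0.071, -0.105, -0.065, -0.143]), 'effort': array([ 0.0000e+00, -4.9128e+01, -4.0400e-01, -3.1253e+01, -6.4000e-02,
        4.4000e-02,  0.0000e+00]), 'tool_pos': array([0.186, 0.622, 0.221]), 'tool_rot': array([-1.79890e+02,  7.00000e-03,  1.63341e+02]), 'force': array([-0.132,  0.08 , -0.343]), 'wrist_torque': array([ 0.067,  0.033, -0.014]), 'grasp_force': np.float64(0.0), 'grip_width': np.float64(0.087)} 0.0187
scene [ 1.30035895 -0.26557564  0.87365224] [-0.70791329  0.18448616 -0.68177975]
top [ 0.31804708 -0.05055294  1.50513443] [ 0.11665983 -0.01062357 -0.99311511]
```

View pics/scene0.png

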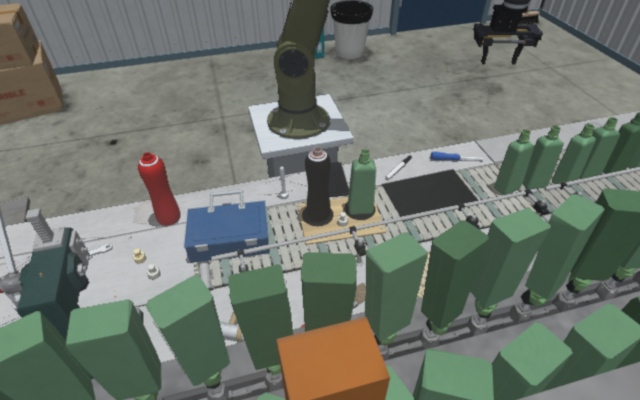

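View pics/top0.png

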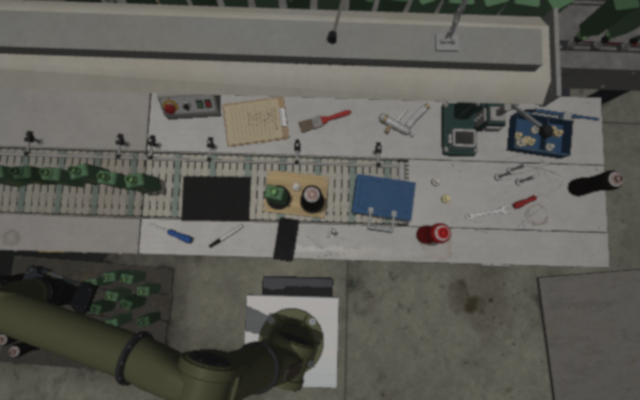

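```bash
cat > m.py <<'E'
from h import *
f=np.load('pics/top0.npz');p,d=f['p'],f['d'];c=cam('top');P=cloud(c,d)
hsv=cv2.cvtColor(p,cv2.COLOR_RGB2HSV)
def reg(name,mask,u0,u1,v0,v1,z):
    m=np.zeros(mask.shape,np.uint8);m[v0:v1,u0:u1]=mask[v0:v1,u0:u1]
    cs=cv2.findContours(m,0,2)[0];k=max(cs,key=cv2.contourArea)
    w=onplane(c,k[:,0,:],z)[:,:2].astype(np.float32)
    q=P[m>0];print(name,'rect',cv2.minAreaRect(w),'zmed',np.median(q[:,2]))
V=hsv[...,2];H=hsv[...,0];S=hsv[...,1]
reg('mat',(V<60),175,255,165,230,.004)
reg('tin',(H>95)&(H<125)&(S>80),345,420,165,225,.063)
reg('board',(H>8)&(H<28)&(S>70),255,335,165,220,.008)
for n,u0,u1,v0,v1 in(('g',262,292,180,212),('b',298,328,180,215)):
    q=P[v0:v1,u0:u1].reshape(-1,3)
    for a,b in((.03,.15),(.15,.18),(.18,.26)):
        s=q[(q[:,2]>a)&(q[:,2]<b)];print(n,a,len(s),s.mean(0).round(4) if len(s) else '',s.max(0).round(3) if len(s) else '',s.min(0).round(3) if len(s) else '')
for y in range(130,250,8): print(y,(P[y,180:420:16,2]*1000).round().astype(int), P[y,300,0].round(3))
a=cv2.resize(p[160:250,165:425],None,fx=3,fy=3,interpolation=2);cv2.imwrite('pics/tc.png',a[...,::-1])
E
python3 m.py
```

```text
mat rect ((0.4813006520271301, 0.2821528911590576), (0.15446466207504272, 0.23613765835762024), 0.8828127980232239) zmed 0.004297361892722895
tin rect ((0.495899498462677, -0.3001551926136017), (0.20022864639759064, 0.13181433081626892), 83.00433349609375) zmed 0.06422685292575447
board rect ((0.5059120655059814, 0.00011458247900009155), (0.21685749292373657, 0.14649954438209534), 85.02606964111328) zmed 0.00870246504516814
g 0.03 108 [0.4751 0.0491 0.093 ] [0.504 0.096 0.15 ] [0.463 0.028 0.032]
g 0.15 192 [0.4861 0.0623 0.1695] [0.514 0.096 0.18 ] [0.464 0.033 0.151]
g 0.18 64 [0.4877 0.0643 0.1945] [0.499 0.077 0.212] [0.476 0.052 0.18 ]
b 0.03 82 [ 0.4583 -0.0537  0.0704] [ 0.533 -0.008  0.121] [ 0.447 -0.086  0.031]
b 0.15 2 [ 0.451  -0.0423  0.1782] [ 0.453 -0.039  0.18 ] [ 0.449 -0.045  0.177]
b 0.18 337 [ 0.4768 -0.0549  0.213 ] [ 0.51  -0.026  0.24 ] [ 0.448 -0.085  0.181]
130 [ 3  3 -1  8 -2  3  4 -1  4  5  1  3  1 23 30] 0.739
138 [ 0  2 63  3 10 11  9  2 -3 -4  1 -3  6 -3  0] 0.708
146 [-4  0 76  5 11 -3  2 -8 -3  2 -3 -5 -1  0  0] 0.663
154 [  7 -44 -32  -1  -4   0  -7   2   3   1   5  -1   3   3   2] 0.649
162 [ 3 -2 -1 65 69 67 70 70 70 -1  5 -5 -1 -3 -7] 0.608
170 [ -4  -2  -3  -6 -17   0  -1 -20   7   5   5   1  -2   2  -5] 0.596
178 [-22   2   5  10   0  -1   4   9   9   8   6  27  63  63  -7] 0.562
186 [ -2   9   6   6   4  -7 166  25 208   5   8  63  65  64  63] 0.534
194 [  0   0   6   8   0   4 183  14 234   3   6  66  64  70  62] 0.504
202 [ -2   2   6   5   1   2  76  10 211  10  -1  61  67  62  62] 0.476
210 [ -5   5   1   7   4   1  13  10  12   5 -13  61  63  64  70] 0.448
218 [-7  4  2  7  4  0 -2 -4  0 -1  3  0 -6  2 62] 0.42
226 [   4   -4    1    3    2    2   -2    9    0   -1   -4   -1   64    3
 -604] 0.392
234 [25 -1 -6 19  3  7  4 12 -1  6  3  2  0  1  0] 0.364
242 [-3  4 -4 -2 -2  1 15 12  3 -3 -4  1  2 -1  1] 0.336
```

View pics/tc.png

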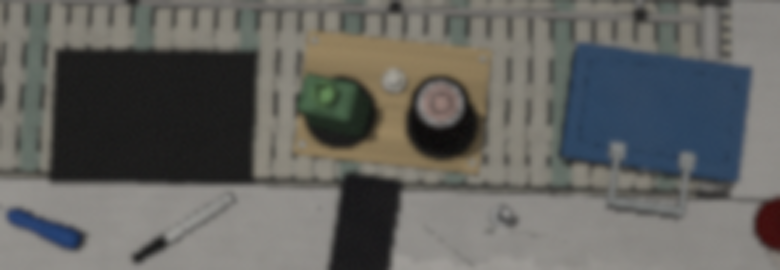

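Green candidates (top view): the one on the board (277,196), which I choose; the row on the conveyor (20–150,180) is not meant. Brown: the near-black one on the board (312,198); the red one (434,233) and the dark one at (597,183) are not meant. Collar: on the board (295,187); those at (434,182), (446,198) and (334,233) stay. The mat is at (216,198), the tin at (384,198), and the small black strip at (286,238) is not the mat. The crop confirms these choices.

Call:
drive_tool --moves '[-0.8, -0.8, -3.0, 1.0, 60, -2, -2, -3.5, 2, 60, -3.2, -3.2, -3.5, 3, 60, -4.2, -4.2, -3.5, 4, 60, -4.8, -4.8, -3.5, 5, 60]' --squeeze 15

```text
time_s: 0.72
tool_pos: [0.3065, 0.3997, 0.361]
tool_rot: [180.0, -0.0, 113.0]
force: [0.8, 1.2, 0.7]
grip_width: 0.0607
grasp_force: 0.0
```

Call:
drive_tool --moves '[-1.5, -0.1, 0, 0.9, 60, -3, -0.2, 0, 1.8, 60, -4.5, -0.3, 0, 2.33, 60, -6, -0.4, 0, 2.33, 60, -7.5, -0.4, 0, 2.33, 60]'

```text
time_s: 1.35
tool_pos: [0.41, 0.1176, 0.3604]
tool_rot: [180.0, -0.0, 90.0]
force: [0.8, 0.3, 0.1]
grip_width: 0.0605
grasp_force: 0.0
```

Call:
drive_tool --moves '[0, 0, 0, 0, 60, 0, 0, 0, 0, 60, 0, 0, 0, 0, 60]'

```text
time_s: 1.72
tool_pos: [0.4092, 0.1212, 0.3602]
tool_rot: [-180.0, 0.0, 90.2]
force: [-1.3, 0.3, -0.2]
grip_width: 0.06
grasp_force: 0.0
```

```bash
python3 - <<'E'
from h import *
c,p,d=shot('wrist','w1.png');print(c[2],c[1],env.get_obs()['tool_pos'],env.get_obs()['tool_rot'])
P=cloud(c,d);
print((P[::40,::64,2]*1000).round())
E
```

```text
[0.41074851 0.19113161 0.52253582] [[ 9.99995967e-01  2.81769656e-03 -3.55609657e-04]
 [ 2.63310918e-03 -9.66755594e-01 -2.55688653e-01]
 [-1.06424066e-03  2.55686686e-01 -9.66759115e-01]] [0.40931448 0.12114307 0.36023602] [-1.79976956e+02  3.03383004e-02  9.02064190e+01]
[[-777. -780. -781. -778.    1.    5.    3.    0.   -1.   59.]
 [-785. -779. -785. -780.   -2.    4.    4.   54.   71.   63.]
 [-777. -776. -778. -778.    2.    4.    5.   66.    4.    0.]
 [-777. -780. -781. -781.    0.    4.    3.   -9.    5.   -3.]
 [-779.    1.   -1. -169.   -2.   -0.   -0.   -2.    3.    1.]
 [-780.   78.   14. -145.    9.    7.  165.    0.   11.   -0.]
 [ 198.  439.  448.  448.  382.   -2.  384.  447.  449.  442.]
 [ 466.  443.  455.  451.  392.   -1.  408.  454.  453.  445.]
 [ 471.  466.  466.  466.  466.  466.  466.  466.  466.  466.]
 [ 473.  476.  476.  477.  477.  477.  478.  473.  473.  473.]]
```

View pics/w1.png

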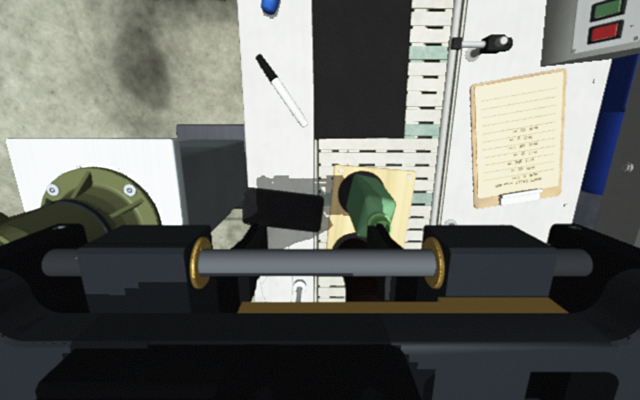

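```bash
cat >> h.py <<'E'
def circ(q):  # fit circle xy
    A=np.c_[2*q[:,:2],np.ones(len(q))];s=np.linalg.lstsq(A,(q[:,:2]**2).sum(1),rcond=None)[0]
    return s[:2],np.sqrt(s[2]+s[0]**2+s[1]**2)
def rect(c,mask,z,box):
    m=np.zeros(mask.shape,np.uint8);u0,u1,v0,v1=box;m[v0:v1,u0:u1]=mask[v0:v1,u0:u1]
    k=max(cv2.findContours(m,0,2)[0],key=cv2.contourArea)
    return cv2.minAreaRect(onplane(c,k[:,0,:],z)[:,:2].astype(np.float32))
E
python3 - <<'E'
from h import *
f=np.load('pics/w1.npz');p,d=f['p'],f['d'];c=cam('wrist');P=cloud(c,d)
hsv=cv2.cvtColor(p,cv2.COLOR_RGB2HSV);H,S,V=[hsv[...,i] for i in range(3)]
m=(H>45)&(H<85)&(S>60)&(P[...,2]>.01)&(P[...,2]<.25);m[:165]=0;m[240:]=0
q=P[m]
for a in np.arange(0.01,.23,.02):
    s=q[(q[:,2]>a)&(q[:,2]<a+.02)]
    if len(s)>5: print(a.round(2),len(s),s.min(0).round(4),s.max(0).round(4),cv2.minAreaRect(s[:,:2].astype(np.float32)))
b=(H>8)&(H<28)&(S>60);print('board',rect(c,b,.008,(325,420,150,240)))
E
```

```text
0.01 70 [0.4635 0.0405 0.0126] [0.5167 0.1015 0.0299] ((0.4786624312400818, 0.07848090678453445), (0.07516942918300629, 0.0323902852833271), 44.91648864746094)
0.03 102 [0.4634 0.0423 0.0302] [0.5164 0.1015 0.0497] ((0.47867438197135925, 0.0795585960149765), (0.07381425052881241, 0.03218856826424599), 44.1765251159668)
0.05 120 [0.4633 0.0441 0.0503] [0.5174 0.1014 0.0697] ((0.47938746213912964, 0.08056715130805969), (0.07264718413352966, 0.032941725105047226), 41.885948181152344)
0.07 127 [0.4635 0.0465 0.07  ] [0.5144 0.1014 0.0898] ((0.4784846007823944, 0.08142934739589691), (0.06942388415336609, 0.03085215389728546), 42.87641525268555)
0.09 146 [0.4634 0.0494 0.09  ] [0.5126 0.1012 0.1099] ((0.4781862795352936, 0.0824747383594513), (0.06635501235723495, 0.029201582074165344), 42.21635437011719)
0.11 156 [0.4632 0.0492 0.1102] [0.5111 0.1007 0.13  ] ((0.47746017575263977, 0.08201366662979126), (0.06540937721729279, 0.0286587905138731), 43.129730224609375)
0.13 193 [0.4631 0.0508 0.13  ] [0.5097 0.1006 0.1499] ((0.47696924209594727, 0.08256547152996063), (0.0635455772280693, 0.027909280732274055), 42.946327209472656)
0.15 521 [0.4628 0.0417 0.1501] [0.5124 0.1001 0.1699] ((0.4873116910457611, 0.06849516928195953), (0.05872420221567154, 0.04139769822359085), 78.35726928710938)
0.17 502 [0.4671 0.0474 0.17  ] [0.5084 0.0915 0.1899] ((0.4881803095340729, 0.06866391748189926), (0.04648294299840927, 0.03662397339940071), 79.28665161132812)
0.19 152 [0.4752 0.0644 0.1908] [0.4982 0.0811 0.2079] ((0.48784729838371277, 0.0740077942609787), (0.01410555001348257, 0.0226514283567667), 73.65311431884766)
board ((0.5106284618377686, 0.03952546417713165), (0.1457301378250122, 0.14995838701725006), 85.47535705566406)
```

Call:
drive_tool --moves '[-0.9, 1.3, 0, 0, 60, -1.39, 1.95, 0, 0, 60, -1.39, 1.95, 1.3, 0, 60, -1.39, 1.95, 2.4, 0, 60, -1.39, 1.95, 3.2, 0, 60]'

```text
time_s: 2.4
tool_pos: [0.4869, 0.0653, 0.2302]
tool_rot: [-179.9, 0.0, 90.2]
force: [-0.2, 0.6, 0.4]
grip_width: 0.06
grasp_force: 0.0
```

Call:
drive_tool --moves '[0, 0, 0, 0, 60, 0, 0, 0, 0, 60]'

```text
time_s: 2.65
tool_pos: [0.4886, 0.065, 0.2338]
tool_rot: [179.9, -0.0, 90.1]
force: [0.3, 0.6, 0.4]
grip_width: 0.0596
grasp_force: 0.0
```

```bash
python3 - <<'E'
from h import *
c,p,d=shot('scene','s1.png');a=cv2.resize(p[100:260,240:480],None,fx=3,fy=3);cv2.imwrite('pics/s1c.png',a[...,::-1])
print(env.get_obs()['tool_pos'],env.get_obs()['tool_rot'])
E
```

```text
[0.48893694 0.06487761 0.23425135] [ 1.79848376e+02 -4.60592455e-02  9.00919518e+01]
```

View pics/s1c.png

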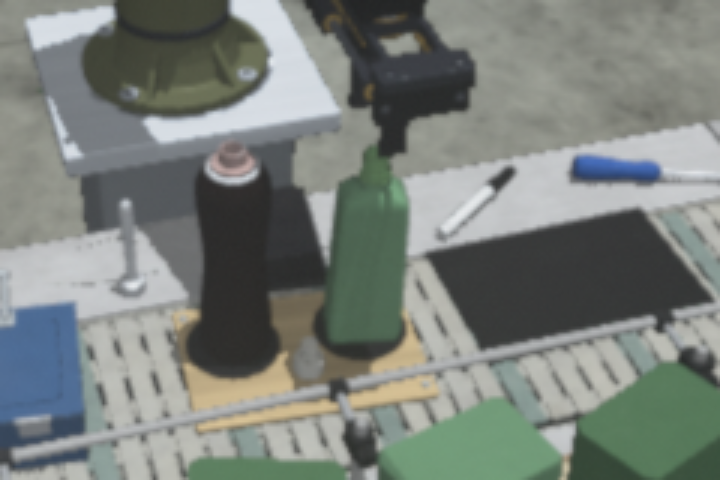

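Call:
drive_tool --moves '[0, 0, 0.7, 0, 60, 0, 0, 1.3, 0, 60, 0, 0, 1.3, 0, 60, 0, 0, 1.3, 0, 10, 0, 0, 1.3, 0, 10]' --squeeze 15

```text
time_s: 3.32
tool_pos: [0.4889, 0.0645, 0.1821]
tool_rot: [179.9, -0.1, 90.0]
force: [0.2, -0.7, 0.4]
grip_width: 0.0475
grasp_force: 0.0
```

Call:
drive_tool --moves '[0, 0, 0, 0, 10, 0, 0, 0, 0, 10, 0, 0, 0, 0, 10]'

```text
time_s: 3.7
tool_pos: [0.488, 0.0642, 0.1807]
tool_rot: [180.0, -0.0, 90.0]
force: [-1.1, -0.3, 0.5]
grip_width: 0.0239
grasp_force: 15.0
```

Call:
drive_tool --moves '[0, 0, -0.8, 0, 10, 0.2, 0, -1.6, 0, 10, 1.2, 0, -1.6, 0, 10, 2.3, -0.1, -1.6, 0, 10, 3.4, -0.2, -1.6, 0, 10]'

```text
time_s: 4.32
tool_pos: [0.4796, 0.2014, 0.2445]
tool_rot: [180.0, -0.0, 90.0]
force: [0.9, -0.1, -0.8]
grip_width: 0.0243
grasp_force: 15.0
```

Call:
drive_tool --moves '[1.2, 0, 0, 0, 10, 2.3, 0, 0, 0, 10, 3.1, 0, 0, 0, 10, 3.4, 0, 0, 0, 10, 3.4, 0, 0, 0, 10]'

```text
time_s: 4.95
tool_pos: [0.4796, 0.3359, 0.2441]
tool_rot: [-180.0, 0.1, 90.1]
force: [-0.6, -1.4, -0.3]
grip_width: 0.024
grasp_force: 15.0
```

Call:
drive_tool --moves '[0, 0, 0.6, 0, 10, 0, 0, 1.2, 0, 10, 0, 0, 1.5, 0, 10, 0, 0, 1.65, 0, 10, 0, 0, 1.68, 0, 10]'

```text
time_s: 5.58
tool_pos: [0.48, 0.3359, 0.1777]
tool_rot: [180.0, -0.0, 90.0]
force: [-0.6, -0.6, -0.9]
grip_width: 0.0239
grasp_force: 15.0
```

```bash
python3 - <<'E'
from h import *
c,p,d=shot('scene','s2.png');a=cv2.resize(p[90:270,300:540],None,fx=3,fy=3);cv2.imwrite('pics/s2c.png',a[...,::-1])
print(env.get_obs()['tool_pos'],env.get_obs()['force'])
E
```

```text
[0.48009076 0.33607261 0.17784469] [-0.53907098  0.97979991 -0.58604145]
```

View pics/s2c.png

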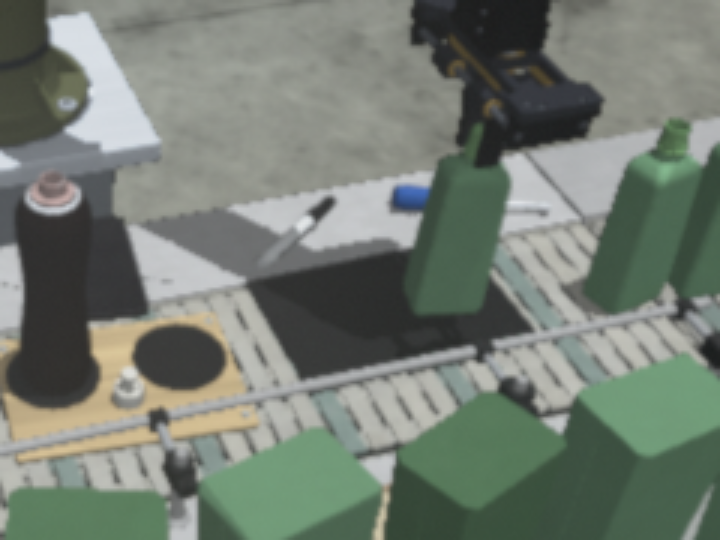

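Call:
drive_tool --moves '[0, 0, 0.03, 0, 10, 0, 0, 0.03, 0, 50, 0, 0, 0.03, 0, 50, 0, 0, 0.03, 0, 50, 0, 0, -0.7, 0, 50]'

```text
time_s: 6.25
tool_pos: [0.4783, 0.3353, 0.2033]
tool_rot: [-179.8, 0.2, 90.0]
force: [0.3, 0.5, 0.5]
grip_width: 0.049
grasp_force: 0.0
```

Call:
drive_tool --moves '[0, 0, -1.4, 0, 87, 0, 0, -2.8, 0, 87, -1.2, -0.5, -3.8, 0, 87, -2.7, -1, -3.8, 0, 87, -4.2, -1.3, -3.8, 0, 87]'

```text
time_s: 6.88
tool_pos: [0.4278, 0.1686, 0.3581]
tool_rot: [179.9, -0.1, 90.1]
force: [0.6, -1.2, 1.4]
grip_width: 0.0852
grasp_force: 0.0
```

Call:
drive_tool --moves '[-1.5, -0.2, 0, 0, 87, -3, -0.2, 0, 0, 87, -4.2, -0.2, 0, 0, 87, -4.2, -0.2, 0, 0, 87, -4.2, -0.2, 0, 0, 87]'

```text
time_s: 7.5
tool_pos: [0.4202, 0.0025, 0.3574]
tool_rot: [180.0, -0.1, 90.0]
force: [0.7, -0.1, 0.2]
grip_width: 0.0873
grasp_force: 0.0
```

```bash
python3 - <<'E'
from h import *
c,p,d=shot('wrist','w2.png');P=cloud(c,d);print(env.get_obs()['tool_pos'],env.get_obs()['tool_rot'])
# brown: points within region, height slices
x,y,z=[P[...,i] for i in range(3)]
m=(x>.40)&(x<.56)&(y>-.15)&(y<.02)&(z>.02)&(z<.25)
m[240:]=0
q=P[m]
for a in np.arange(.02,.25,.015):
    s=q[(q[:,2]>a)&(q[:,2]<a+.015)]
    if len(s)>8: print(a.round(3),len(s),s.min(0).round(4),s.max(0).round(4),circ(s))
hsv=cv2.cvtColor(p,cv2.COLOR_RGB2HSV);H,S,V=[hsv[...,i] for i in range(3)]
k=((z>.0)&(z<.02)&(V<60)&(x>.42)&(x<.56)&(y>-.15)&(y<.12));q=P[k];print('pad',len(q))
cv2.imwrite('pics/w2m.png',m*255)
E
```

```text
[0.42024864 0.00312536 0.35726896] [ 1.79999852e+02 -1.58311654e-02  9.01327374e+01]
0.02 186 [ 0.4483 -0.0509  0.0201] [0.5435 0.0142 0.035 ] (array([ 0.496267  , -0.01308226]), np.float64(0.036331987128953865))
0.035 171 [ 0.4481 -0.0624  0.0353] [0.5378 0.009  0.05  ] (array([ 0.50214774, -0.03358611]), np.float64(0.04131933544694049))
0.05 115 [ 0.449  -0.0638  0.05  ] [ 0.5089 -0.0219  0.065 ] (array([ 0.48097325, -0.0537703 ]), np.float64(0.0312916838995319))
0.065 126 [ 0.4511 -0.0666  0.065 ] [ 0.5075 -0.023   0.0799] (array([ 0.48096232, -0.05378671]), np.float64(0.029882955178772912))
0.08 119 [ 0.452  -0.0615  0.0803] [ 0.5038 -0.0249  0.0946] (array([ 0.48099095, -0.05372983]), np.float64(0.028490513061779563))
0.095 110 [ 0.4536 -0.0609  0.0953] [ 0.5044 -0.0257  0.1097] (array([ 0.48109494, -0.05371832]), np.float64(0.02750426926863924))
0.11 87 [ 0.4539 -0.0525  0.1101] [ 0.5014 -0.0264  0.125 ] (array([ 0.4810789 , -0.05376682]), np.float64(0.02717627263997077))
0.125 74 [ 0.4536 -0.0553  0.1251] [ 0.4961 -0.0258  0.1391] (array([ 0.4810485 , -0.05354071]), np.float64
[... 361 characters left out ...]
7, -0.05402713]), np.float64(0.03178891033109941))
0.185 255 [ 0.4492 -0.065   0.1851] [ 0.5105 -0.0217  0.2   ] (array([ 0.48104298, -0.05354991]), np.float64(0.03121908614107719))
0.2 758 [ 0.4503 -0.0629  0.2001] [ 0.5102 -0.0226  0.215 ] (array([ 0.47993987, -0.0506866 ]), np.float64(0.023922954673074835))
0.215 538 [ 0.4592 -0.0567  0.215 ] [ 0.5027 -0.0311  0.23  ] (array([ 0.48097464, -0.04921192]), np.float64(0.013384210372164827))
0.23 55 [ 0.4714 -0.0499  0.2301] [ 0.4908 -0.043   0.2336] (array([ 0.4811391 , -0.05275634]), np.float64(0.009049784234890513))
pad 2297[ WARN:0@1.490] global loadsave.cpp:1063 imwrite_ Unsupported depth image for selected encoder is fallbacked to CV_8U.
```

View pics/w2.png

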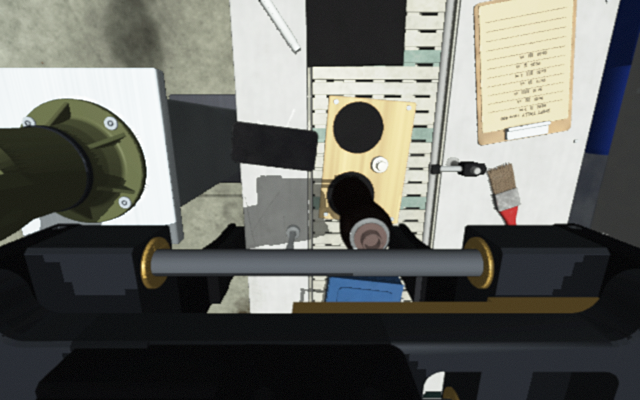

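Call:
drive_tool --moves '[-0.9, 1.0, 0, 0, 87, -1.42, 1.52, 0.3, 0, 87, -1.42, 1.52, 1.2, 0, 87, -1.42, 1.52, 2.2, 0, 87, -1.42, 1.52, 2.8, 0, 87]'

```text
time_s: 8.18
tool_pos: [0.4805, -0.0529, 0.243]
tool_rot: [-179.8, 0.1, 90.2]
force: [-0.0, 0.0, -0.3]
grip_width: 0.0871
grasp_force: 0.0
```

Call:
drive_tool --moves '[0, 0, 0, 0, 87, 0, 0, 0.5, 0, 87]'

```text
time_s: 8.43
tool_pos: [0.483, -0.0537, 0.2271]
tool_rot: [179.8, -0.0, 90.2]
force: [0.7, 0.7, 0.9]
grip_width: 0.087
grasp_force: 0.0
```

Call:
drive_tool --moves '[0, 0, 0.6, 0, 87, 0, 0, 1.1, 0, 87, 0, 0, 1.38, 0, 87, 0, 0, 1.38, 0, 87, 0, 0, 1.38, 0, 40]' --squeeze 15

```text
time_s: 9.05
tool_pos: [0.482, -0.0546, 0.1711]
tool_rot: [179.9, -0.0, 90.1]
force: [0.2, -1.1, -0.3]
grip_width: 0.0827
grasp_force: 0.0
```

Call:
drive_tool --moves '[0, 0, 0, 0, 40, 0, 0, 0, 0, 40, 0, 0, 0, 0, 40]'

```text
time_s: 9.43
tool_pos: [0.4814, -0.0548, 0.1705]
tool_rot: [180.0, -0.0, 90.0]
force: [-0.6, 0.3, 1.6]
grip_width: 0.0637
grasp_force: 15.0
```

Call:
drive_tool --moves '[0, 0, -0.8, 0, 40, 0.2, 0, -1.6, 0, 40, 1.2, 0, -1.6, 0, 40, 2.3, 0, -1.6, 0, 40, 3.5, 0, -1.6, 0, 40]'

```text
time_s: 10.05
tool_pos: [0.481, 0.0862, 0.2342]
tool_rot: [180.0, -0.0, 90.0]
force: [1.0, 0.4, -1.3]
grip_width: 0.0637
grasp_force: 15.0
```

Call:
drive_tool --moves '[1.2, 0, 0, 0, 40, 2.3, 0, 0, 0, 40, 3.1, 0, 0, 0, 40, 3.5, 0, 0, 0, 40, 3.5, 0, 0, 0, 40]'

```text
time_s: 10.68
tool_pos: [0.4808, 0.2255, 0.2338]
tool_rot: [-180.0, 0.1, 90.1]
force: [0.3, -0.8, -1.4]
grip_width: 0.0637
grasp_force: 15.0
```

Call:
drive_tool --moves '[0, 0, 0.6, 0, 40, 0, 0, 1.2, 0, 40, 0, 0, 1.5, 0, 40, 0, 0, 1.65, 0, 40, 0, 0, 1.68, 0, 40]'

```text
time_s: 11.3
tool_pos: [0.4813, 0.2249, 0.1672]
tool_rot: [180.0, -0.0, 90.0]
force: [-0.4, 0.1, -1.2]
grip_width: 0.0636
grasp_force: 15.0
```

Call:
drive_tool --moves '[0, 0, 0, 0, 40, 0, 0, 0.03, 0, 40, 0, 0, 0.03, 0, 87, 0, 0, 0.03, 0, 87, 0, 0, 0.03, 0, 87]'

```text
time_s: 11.92
tool_pos: [0.481, 0.2253, 0.1657]
tool_rot: [180.0, -0.0, 90.0]
force: [-0.2, -1.1, 0.5]
grip_width: 0.0838
grasp_force: 0.0
```

Call:
drive_tool --moves '[0, 0, -0.7, 0, 87, 0, 0, -2.0, 0, 87, -0.5, 0, -3.4, 0, 87, -1.8, -0.3, -4.0, 0, 60, -3.3, -0.6, -4.0, 0, 60]'

```text
time_s: 12.55
tool_pos: [0.458, 0.0925, 0.328]
tool_rot: [179.8, -0.1, 90.1]
force: [0.8, -0.9, -0.5]
grip_width: 0.0738
grasp_force: 0.0
```

Call:
drive_tool --moves '[-1.5, -0.3, 0, 0, 60, -3, -0.6, 0, 0, 60, -4.5, -0.9, 0, 0, 60, -6, -1.1, 0, 0, 60, -7.5, -1.1, 0, 0, 60]'

```text
time_s: 13.18
tool_pos: [0.4124, -0.2091, 0.3259]
tool_rot: [179.9, -0.1, 90.0]
force: [1.0, 0.6, 0.3]
grip_width: 0.0602
grasp_force: 0.0
```

Call:
drive_tool --moves '[0, 0, 0, 0.5, 60, 0, 0, 0, 0.7, 60, 0, 0, 0, 0.7, 60]'

```text
time_s: 13.55
tool_pos: [0.4134, -0.206, 0.3256]
tool_rot: [-180.0, 0.0, 83.2]
force: [-0.7, -0.7, 0.5]
grip_width: 0.0594
grasp_force: 0.0
```

```bash
python3 - <<'E'
from h import *
c,p,d=shot('wrist','w3.png');P=cloud(c,d);print(env.get_obs()['tool_pos'],env.get_obs()['tool_rot'])
a=p.copy();cv2.imwrite('pics/w3b.png',a[:260,:,::-1])
x,y,z=[P[...,i] for i in range(3)]
m=(x>.3)&(x<.43)&(y>-.36)&(y<-.2)&(z>.05)&(z<.085);m[245:]=0
v,u=np.nonzero(m);print(len(v),u.min(),u.max(),v.min(),v.max());q=P[m];print(q.min(0),q.max(0),cv2.minAreaRect(q[:,:2].astype(np.float32)))
hsv=cv2.cvtColor(p,cv2.COLOR_RGB2HSV);b=(hsv[...,0]>95)&(hsv[...,0]<125)&(hsv[...,1]>80)&(abs(z-.063)<.02);b[245:]=0
q=P[b&(x<.6)&(y<-.1)];print('tin',cv2.minAreaRect(q[:,:2].astype(np.float32)))
c2,p2,d2=shot('top','t2.png')
P2=cloud(c2,d2);h=P2[165:235,175:255,2];x,y,z=[P2[...,i] for i in range(3)]
for n,r in(('g',(.27,.42)),('b',(.15,.27))):
  s=P2[(x>.4)&(x<.56)&(y>r[0])&(y<r[1])&(z>.18)&(z<.25)];print(n,len(s),s.mean(0) if len(s) else '')
s=P2[(abs(x-.531)<.025)&(abs(y)<.03)&(z>.02)&(z<.05)];print('collar',s.mean(0),s.min(0),s.max(0))
E
```

```text
[ 0.41347494 -0.20587181  0.32559572] [-1.79989515e+02  3.63737630e-03  8.32119006e+01]
408 305 335 197 244
[ 0.38242057 -0.32832629  0.05784202] [ 0.42994077 -0.24399794  0.07266267] ((0.4107309579849243, -0.2861550450325012), (0.07919991761445999, 0.04770607128739357), 82.55374908447266)
tin ((0.5024033188819885, -0.268192321062088), (0.13620395958423615, 0.13432170450687408), 83.09698486328125)
g 61 [0.4770718  0.33841862 0.19308199]
b 345 [0.47715175 0.22084113 0.20851674]
collar [ 0.52798924 -0.00060652  0.03126375] [ 0.51555127 -0.01147187  0.02061751] [0.5415589  0.01310653 0.04646737]
```

View pics/w3b.png

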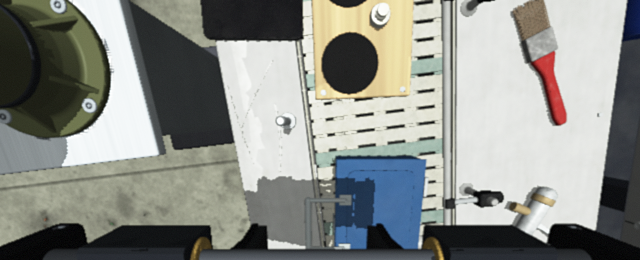

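Call:
drive_tool --moves '[-1.2, -0.2, 0.5, 0, 50, -2.03, -0.35, 1.5, 0, 50, -2.03, -0.35, 3, 0, 50, -2.03, -0.35, 4.2, 0, 50, -2.03, -0.35, 5, 0, 50]'

```text
time_s: 14.28
tool_pos: [0.389, -0.2844, 0.1236]
tool_rot: [-179.9, -0.1, 83.2]
force: [-0.4, 0.6, 0.8]
grip_width: 0.0499
grasp_force: 0.0
```

Call:
drive_tool --moves '[0, 0, 0, 0, 50, 0, 0, 0, 0, 50]'

```text
time_s: 14.52
tool_pos: [0.3905, -0.2859, 0.1269]
tool_rot: [179.9, 0.0, 83.1]
force: [1.0, 0.2, 0.9]
grip_width: 0.05
grasp_force: 0.0
```

```bash
python3 - <<'E'
from h import *
c,p,d=shot('scene','s3.png');a=cv2.resize(p[130:270,160:360],None,fx=4,fy=4);cv2.imwrite('pics/s3c.png',a[...,::-1])
print(env.get_obs()['tool_pos'],env.get_obs()['tool_rot'])
E
```

```text
[ 0.39081398 -0.28607457  0.12723345] [1.79852869e+02 1.97694088e-02 8.30973726e+01]
```

View pics/s3c.png

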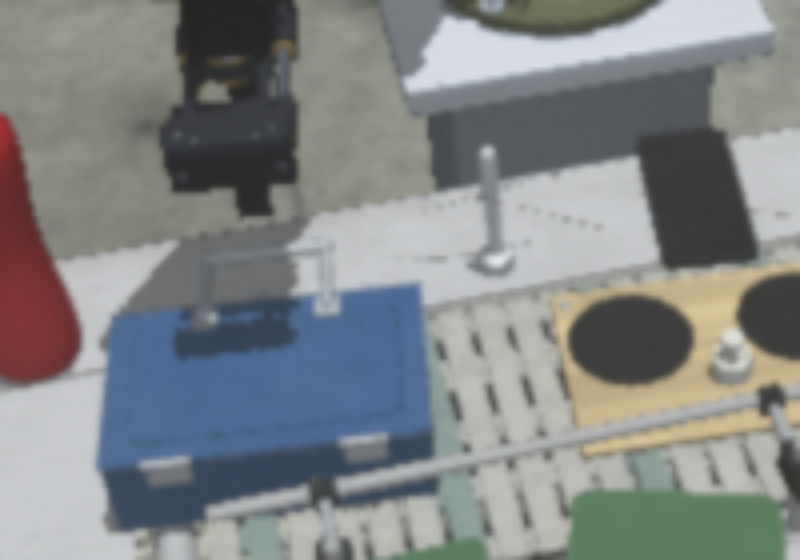

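Call:
drive_tool --moves '[0, 0, 0.8, 0, 50, 0, 0, 1.5, 0, 50, 0, 0, 1.95, 0, 50, 0, 0, 1.95, 0, 50, 0, 0, 1.95, 0, 0]' --squeeze 20

```text
time_s: 15.2
tool_pos: [0.3908, -0.2862, 0.0492]
tool_rot: [179.8, 0.0, 83.1]
force: [-0.1, 0.2, -0.7]
grip_width: 0.0455
grasp_force: 0.0
```

Call:
drive_tool --moves '[0, 0, 0, 0, 0, 0, 0, 0, 0, 0, 0, 0, 0, 0, 0, 0, 0, 0, 0, 0]'

```text
time_s: 15.7
tool_pos: [0.39, -0.2857, 0.0479]
tool_rot: [179.9, 0.0, 83.0]
force: [-1.0, -0.2, -0.8]
grip_width: 0.009
grasp_force: 20.0
```

Call:
drive_tool --moves '[0, 0.09, -0.88, 0, 0, 0, 0.35, -1.73, 0, 0, 0, 0.78, -2.51, 0, 0, 0, 1.35, -3.19, 0, 0, 0, 2.05, -3.74, 0, 0]'

```text
time_s: 16.32
tool_pos: [0.4727, -0.2954, 0.1975]
tool_rot: [179.8, 0.0, 83.1]
force: [5.8, -4.6, -14.4]
grip_width: 0.0094
grasp_force: 20.0
```

Call:
drive_tool --moves '[0, 0.79, -0.41, 0, 0, 0, 1.64, -0.64, 0, 0, 0, 2.53, -0.71, 0, 0, 0, 3.19, -0.64, 0, 0, 0, 3.58, -0.55, 0, 0]'

```text
time_s: 16.95
tool_pos: [0.6138, -0.3127, 0.2186]
tool_rot: [-179.9, -0.0, 83.1]
force: [-1.6, 2.2, 1.7]
grip_width: 0.0092
grasp_force: 20.0
```

Call:
drive_tool --moves '[0, 0, 0, 0, 0, 0, 0, 0, 0, 0]'

```text
time_s: 17.2
tool_pos: [0.6123, -0.3125, 0.2189]
tool_rot: [-180.0, -0.1, 83.0]
force: [-0.5, 0.8, -2.6]
grip_width: 0.0093
grasp_force: 20.0
```

Call:
drive_tool --moves '[0, 0, 0, 0, 35, 0, 0, 0, 0, 35, 0, 0, 0, 0, 35, 0, 0, -0.8, 0, 35, 0, -0.3, -2.0, 0, 50]'

```text
time_s: 17.82
tool_pos: [0.601, -0.3105, 0.2986]
tool_rot: [-179.8, -0.0, 83.1]
force: [0.4, -0.1, 1.1]
grip_width: 0.0391
grasp_force: 0.0
```

```bash
python3 - <<'E'
from h import *
f=np.load('pics/w2.npz')
m=env.camera_model('wrist');K=np.array(m['K']).reshape(3,3);T=np.eye(4);T[:3,:3]=R.from_euler('xyz',[179.9999,-.0158,90.1327],degrees=True).as_matrix();T[:3,3]=[.42025,.00313,.35727]
W=T@np.array(m['tool_from_camera']).reshape(4,4);P=cloud((K,W[:3,:3],W[:3,3]),f['d']);x,y,z=[P[...,i] for i in range(3)]
for a,b in((.013,.02),(.02,.027),(.027,.034),(.034,.05)):
    s=P[(abs(x-.53)<.03)&(abs(y)<.025)&(z>a)&(z<b)];print(a,len(s),s.min(0).round(4),s.max(0).round(4),circ(s))
E
```

```text
0.013 17 [ 0.5161 -0.0038  0.0146] [0.5332 0.0159 0.0198] (array([0.53044051, 0.00159015]), np.float64(0.014230252086402462))
0.02 122 [ 0.5168 -0.0115  0.0209] [0.5434 0.0149 0.0268] (array([0.5305284 , 0.00142724]), np.float64(0.01163754355835169))
0.027 7 [ 0.5228 -0.0021  0.0272] [0.5263 0.0084 0.0291] (array([0.52745955, 0.00234801]), np.float64(0.005055292772828696))
0.034 78 [ 0.5224 -0.0055  0.036 ] [0.5377 0.0097 0.0435] (array([0.52981541, 0.00200488]), np.float64(0.005836433012307016))
```

Call:
drive_tool --moves '[1.3, -0.6, 0, 0, 50, 2.7, -1.2, 0, 0, 50, 4.1, -1.7, 0, 0, 50, 5.6, -2.2, 0.2, 0, 50, 7.0, -2.5, 0.5, 0, 50]'

```text
time_s: 18.45
tool_pos: [0.5353, -0.0198, 0.2795]
tool_rot: [179.9, -0.1, 83.0]
force: [1.6, -0.3, -0.4]
grip_width: 0.0498
grasp_force: 0.0
```

Call:
drive_tool --moves '[0.53, -0.2, 0.8, 0, 50, 0.53, -0.2, 2.2, 0, 50, 0.53, -0.2, 3.6, 0, 50, 0.53, -0.2, 4.7, 0, 50, 0.53, -0.2, 5.2, 0, 50]'

```text
time_s: 19.08
tool_pos: [0.5289, 0.0001, 0.0693]
tool_rot: [-179.8, 0.1, 83.0]
force: [0.1, 0.4, -0.7]
grip_width: 0.0496
grasp_force: 0.0
```

Call:
drive_tool --moves '[0, 0, 0, 0, 50, 0, 0, 0, 0, 50]'

```text
time_s: 19.32
tool_pos: [0.5321, 0.0004, 0.0731]
tool_rot: [179.8, -0.1, 83.0]
force: [0.6, -0.1, -0.3]
grip_width: 0.05
grasp_force: 0.0
```

Call:
drive_tool --moves '[0, 0, 0, 1, 50, 0, 0, 0, 2, 50, 0, 0, 0, 3, 50, 0, 0, 0, 4, 50, 0, 0, 0, 5, 50]'

```text
time_s: 19.95
tool_pos: [0.532, 0.001, 0.0733]
tool_rot: [180.0, -0.2, 32.7]
force: [0.3, 1.0, 0.3]
grip_width: 0.0498
grasp_force: 0.0
```

Call:
drive_tool --moves '[0, 0, 0, 1, 50, 0, 0, 0, 2, 50, 0, 0, 0, 3, 50, 0, 0, 0, 4, 50, 0, 0, 0, 4, 50]'

```text
time_s: 20.58
tool_pos: [0.5318, 0.0009, 0.0729]
tool_rot: [-179.9, -0.1, -6.8]
force: [-0.1, 0.2, -0.4]
grip_width: 0.0502
grasp_force: 0.0
```

```bash
python3 - <<'E'
from h import *
o=env.get_obs();print(o['tool_pos'],o['tool_rot'],o['qpos'])
c,p,d=shot('scene','s4.png');a=cv2.resize(p[130:270,240:440],None,fx=4,fy=4);cv2.imwrite('pics/s4c.png',a[...,::-1])
E
```

```text
[0.53179748 0.00094113 0.07289589] [-1.79902521e+02 -1.48906996e-01 -6.81670943e+00] [-61.47793407  23.60434688  69.62524797 111.7353163  -25.29180082
  61.91620202 -77.87722608]
```

View pics/s4c.png

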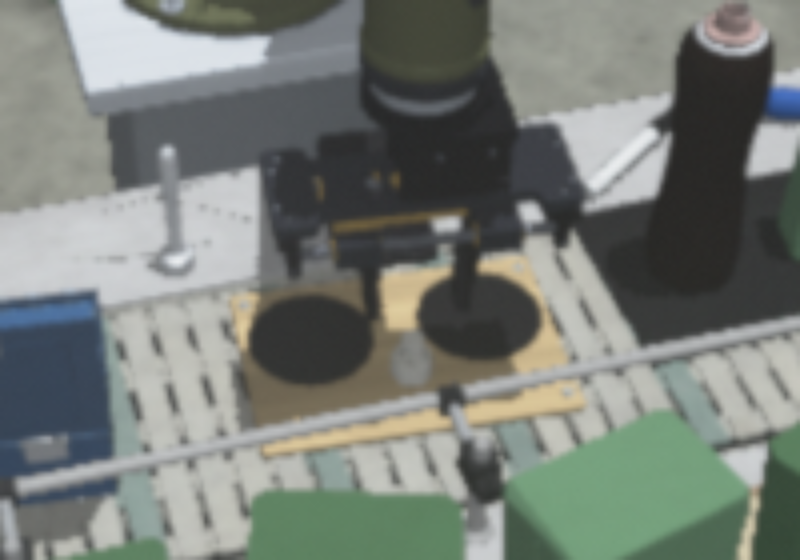

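Call:
drive_tool --moves '[0, 0, 0.6, 0, 50, 0, 0, 1.2, 0, 50, 0, 0, 1.53, 0, 50, 0, 0, 1.53, 0, 50, 0, 0, 1.53, 0, 10]' --squeeze 12

```text
time_s: 21.25
tool_pos: [0.5311, 0.0004, 0.0109]
tool_rot: [-180.0, -0.1, -6.9]
force: [-0.1, 0.3, -0.1]
grip_width: 0.0457
grasp_force: 0.0
```

Call:
drive_tool --moves '[0, 0, 0, 0, 10, 0, 0, 0, 0, 10, 0, 0, 0, 0, 10]'

```text
time_s: 21.62
tool_pos: [0.5308, 0.0007, 0.0105]
tool_rot: [-180.0, -0.0, -7.0]
force: [-0.2, -0.1, 2.9]
grip_width: 0.0278
grasp_force: 12.0
```

```bash
python3 - <<'E'
from h import *
o=env.get_obs();print(o['tool_pos'],o['tool_rot'],o['qpos'])
E
```

```text
[0.5307742  0.00065605 0.01054699] [-1.79971403e+02 -3.32996693e-02 -6.95055838e+00] [-55.85051116  28.65294906  63.42218531 114.25468911 -31.10624969
  56.19033857 -73.94527965]
```

Call:
drive_tool --moves '[0, 0, -1.2, 0, 10, 0, 0, -2.4, 0, 10, -0.1, 0.8, -3.25, 0, 10, -0.3, 2.0, -3.25, 0, 10, -0.4, 3.4, -3.25, 0, 10]'

```text
time_s: 22.25
tool_pos: [0.4981, -0.1327, 0.1407]
tool_rot: [-179.9, -0.1, -6.8]
force: [1.2, -0.7, 0.0]
grip_width: 0.0279
grasp_force: 12.0
```

Call:
drive_tool --moves '[-0.1, 1.2, 0, 0, 10, -0.13, 2.4, 0, 0, 10, -0.13, 3.17, 0, 0, 10, -0.13, 3.17, 0, 0, 10, -0.13, 3.17, 0.8, 0, 10]'

```text
time_s: 22.88
tool_pos: [0.4796, -0.2579, 0.1094]
tool_rot: [-180.0, -0.3, -6.9]
force: [0.8, 0.3, -0.9]
grip_width: 0.0278
grasp_force: 12.0
```

```bash
python3 - <<'E'
from h import *
o=env.get_obs();print(o['tool_pos'],o['tool_rot'],o['qpos'])
c,p,d=shot('scene','s5.png');a=cv2.resize(p[100:270,160:400],None,fx=3,fy=3);cv2.imwrite('pics/s5c.png',a[...,::-1])
E
```

```text
[ 0.47963503 -0.25786083  0.10939523] [-179.98102074   -0.26730677   -6.93854429] [-30.46349332  19.13580353  65.688947   108.11563077 -19.4279945
  64.83106471 -54.49909674]
```

View pics/s5c.png

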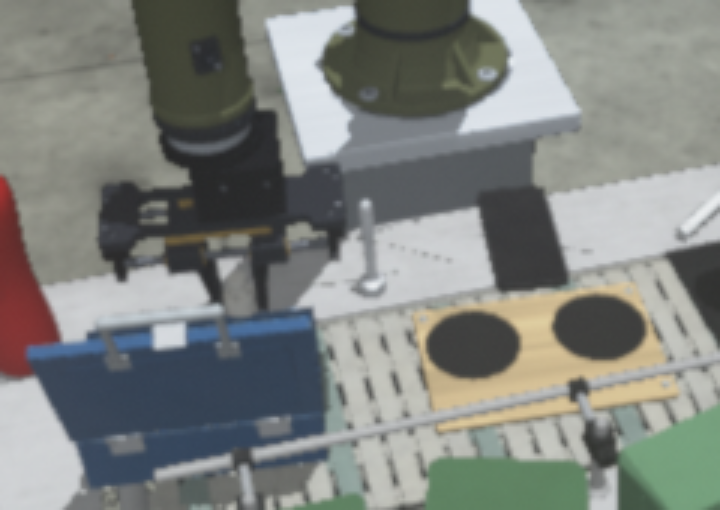

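Call:
drive_tool --moves '[0, 0, 0.9, 0, 10, 0, 0, 1.7, 0, 10, 0, 0, 2.35, 0, 10, 0, 0, 2.35, 0, 10, 0, 0, 2.35, 0, 45]'

```text
time_s: 23.55
tool_pos: [0.4784, -0.2575, 0.0152]
tool_rot: [180.0, -0.1, -6.9]
force: [0.8, -0.3, 1.1]
grip_width: 0.0323
grasp_force: 0.0
```

Call:
drive_tool --moves '[0, 0, 0, 0, 45, 0, 0, 0, 0, 45, 0, 0, -1.4, 0, 45, 0, 0, -2.8, 0, 45, 0, 0, -4.2, 0, 45]'

```text
time_s: 24.18
tool_pos: [0.4774, -0.2578, 0.184]
tool_rot: [180.0, -0.0, -7.0]
force: [1.3, 0.5, 0.9]
grip_width: 0.0449
grasp_force: 0.0
```

Call:
drive_tool --moves '[0, 0, -1.4, -1, 45, 0, 0, -2.8, -2, 45, 0, 0, -3.5, -3, 45, 0, 0, -3.5, -4, 45, 0, 0, -3.5, -5, 45]'

```text
time_s: 24.8
tool_pos: [0.4775, -0.2581, 0.3229]
tool_rot: [180.0, -0.1, 43.3]
force: [-0.7, 0.2, -0.3]
grip_width: 0.045
grasp_force: 0.0
```

Call:
drive_tool --moves '[0, 0, 0, -1, 45, 0, 0, 0, -2, 45, 0, 0, 0, -3, 45, 0, 0, 0, -4, 45, 0, 0, 0, -4, 45]'

```text
time_s: 25.42
tool_pos: [0.4773, -0.2581, 0.3224]
tool_rot: [180.0, -0.0, 82.9]
force: [-0.3, 0.1, -0.2]
grip_width: 0.0448
grasp_force: 0.0
```

```bash
python3 - <<'E'
from h import *
o=env.get_obs();print(o['tool_pos'],o['tool_rot'],o['qpos'])
c,p,d=shot('top','t3.png');P=cloud(c,d);x,y,z=[P[...,i] for i in range(3)]
s=P[(abs(x-.53)<.03)&(abs(y)<.03)&(z>.02)&(z<.05)];print('collar left on board?',len(s))
c,p,d=shot('wrist','w5.png');cv2.imwrite('pics/w5b.png',p[...,::-1])
E
```

```text
[ 0.47729208 -0.25807465  0.32237439] [ 1.79965733e+02 -3.19605960e-02  8.28940834e+01] [-31.66543048   4.12761653  61.14785099  90.88121118  -3.66175599
  87.11065092  22.49714443]
collar left on board? 0
```

View pics/w5b.png

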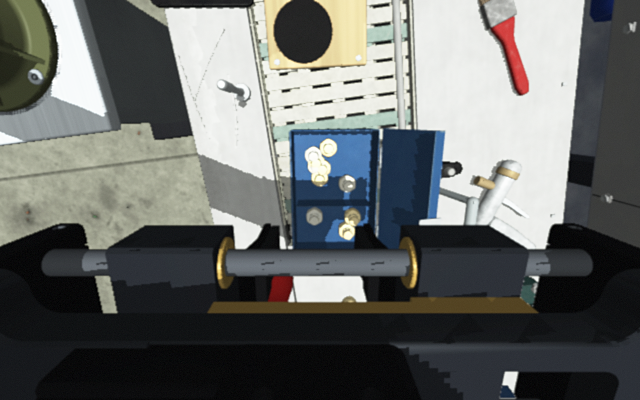

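```bash
python3 - <<'E'
from h import *
c=cam('wrist');f=np.load('pics/w5.npz');P=cloud(c,f['d'])
th=np.radians(-6.9);M=np.array([[np.cos(th),np.sin(th)],[-np.sin(th),np.cos(th)]])
for u,v in((348,184),(314,155),(328,147),(319,180),(314,215),(352,215),(335,204),(320,134)):
    q=P[v-1:v+2,u-1:u+2].reshape(-1,3);q=np.median(q,0);print((u,v),f['p'][v,u],q.round(4),(M@(q[:2]-[.4985,-.300])).round(4))
E
```

```text
(348, 184) [158 157 145] [ 0.525  -0.2903  0.036 ] [0.0252 0.0128]
(314, 155) [254 254 251] [ 0.4772 -0.2375  0.0362] [-0.0287  0.0594]
(328, 147) [254 254 244] [ 0.5001 -0.2282  0.0356] [-0.007   0.0714]
(319, 180) [255 255 238] [ 0.4799 -0.2778  0.0362] [-0.0211  0.0198]
(314, 215) [133 132 122] [ 0.4641 -0.3378  0.0216] [-0.0297 -0.0417]
(352, 215) [166 154 116] [ 0.5276 -0.3465  0.0213] [ 0.0345 -0.0426]
(335, 204) [21 37 53] [ 0.5009 -0.3213  0.0336] [ 0.0049 -0.0209]
(320, 134) [ 54  88 130] [ 0.4905 -0.2086  0.0012] [-0.019   0.0897]
```

Call:
drive_tool --moves '[-0.4, 1.2, 0, 0, 55, -0.8, 2.4, 0, 0, 55, -0.93, 3.52, 0.2, 0, 55, -0.93, 3.52, 1.2, 0, 55, -0.93, 3.52, 2.0, 0, 55]'

```text
time_s: 26.15
tool_pos: [0.613, -0.3121, 0.24]
tool_rot: [-179.9, 0.1, 82.9]
force: [-0.4, 0.8, -0.1]
grip_width: 0.0548
grasp_force: 0.0
```

Call:
drive_tool --moves '[0, 0, 0.4, 0, 55, 0, 0, 0.59, 0, 55, 0, 0, 0.59, 0, 55, 0, 0, 0.59, 0, 0, 0, 0, 0.59, 0, 0]' --squeeze 20

```text
time_s: 26.78
tool_pos: [0.6132, -0.312, 0.2196]
tool_rot: [179.9, 0.0, 83.0]
force: [-0.4, 0.2, 0.3]
grip_width: 0.0424
grasp_force: 0.0
```

Call:
drive_tool --moves '[0, 0, 0, 0, 0, 0, 0, 0, 0, 0, 0, 0, 0, 0, 0, 0, 0, 0, 0, 0]'

```text
time_s: 27.28
tool_pos: [0.6128, -0.3117, 0.2185]
tool_rot: [-180.0, -0.0, 83.0]
force: [0.0, 0.9, 0.9]
grip_width: 0.0089
grasp_force: 20.0
```

```bash
python3 - <<'E'
from h import *
o=env.get_obs();print(o['tool_pos'],o['tool_rot'],o['qpos'])
E
```

```text
[ 0.61279941 -0.31173213  0.218476  ] [-1.79999261e+02 -7.18600467e-03  8.30399347e+01] [-13.70846172  32.47391496  57.88043601  79.07897416 -27.26814321
  83.08563454  36.23044073]
```

Call:
drive_tool --moves '[0, -1.01, -0.15, 0, 0, 0, -1.9, -0.08, 0, 0, 0, -2.75, 0.15, 0, 0, 0, -3.54, 0.56, 0, 0, 0, -4.24, 1.11, 0, 0]'

```text
time_s: 27.9
tool_pos: [0.4444, -0.2912, 0.1742]
tool_rot: [179.8, -0.0, 83.0]
force: [3.3, -2.7, -0.5]
grip_width: 0.009
grasp_force: 20.0
```

Call:
drive_tool --moves '[0, -0.57, 0.68, 0, 0, 0, -1.0, 1.46, 0, 0, 0, -1.26, 2.31, 0, 0, 0, -1.34, 2.97, 0, 0, 0, -1.35, 3.2, 0, 0]'

```text
time_s: 28.52
tool_pos: [0.3901, -0.2847, 0.0458]
tool_rot: [-179.9, -0.0, 83.0]
force: [-7.9, 3.0, 28.2]
grip_width: 0.0094
grasp_force: 20.2
```

Call:
drive_tool --moves '[0, 0, 0, 0, 0, 0, 0, 0.03, 0, 0, 0, 0, 0.03, 0, 0]'

```text
time_s: 28.9
tool_pos: [0.3901, -0.2848, 0.0458]
tool_rot: [-179.9, -0.1, 83.0]
force: [-5.8, 2.4, 9.0]
grip_width: 0.0092
grasp_force: 20.2
```

Call:
drive_tool --moves '[0, 0, 0, 0, 50, 0, 0, 0, 0, 50, 0, 0, 0, 0, 50, 0, 0, -0.8, 0, 50, 0, 0, -2.0, 0, 50]'

```text
time_s: 29.52
tool_pos: [0.3899, -0.2842, 0.1249]
tool_rot: [-179.8, 0.1, 83.0]
force: [1.5, 1.5, 1.1]
grip_width: 0.0478
grasp_force: 0.0
```

Call:
drive_tool --moves '[0, 0, -1.4, 0, 60, 0, 0, -2.8, 0, 87, 0.6, 0, -4.2, 0, 87, 2, 0.1, -4.5, 0, 87, 3.5, 0.3, -4.5, 0, 87]'

```text
time_s: 30.15
tool_pos: [0.4207, -0.1462, 0.3068]
tool_rot: [179.7, -0.1, 82.9]
force: [0.6, 0.4, -0.2]
grip_width: 0.0854
grasp_force: 0.0
```

```bash
python3 - <<'E'
from h import *
o=env.get_obs();print(o['tool_pos'],o['tool_rot'],o['qpos'])
c,p,d=shot('scene','s6.png');P=cloud(c,d)
x,y,z=[P[...,i] for i in range(3)]
th=np.radians(-6.9);X=(x-.4985)*np.cos(th)+(y+.3)*np.sin(th);Y=-(x-.4985)*np.sin(th)+(y+.3)*np.cos(th)
for a in range(-60,70,20):
    s=z[(abs(X-a/1000)<.01)&(abs(Y)<.08)&(z>0)];print(a,len(s),np.median(s).round(4))
for n,r in(('g',(.27,.42)),('b',(.15,.27))):
    for a in(.03,.09,.12,.18): 
      s=P[(x>.4)&(x<.56)&(y>r[0])&(y<r[1])&(z>a)&(z<a+.02)];print(n,a,len(s),circ(s),s.mean(0))
a=cv2.resize(p[100:270,160:460],None,fx=2.6,fy=2.6);cv2.imwrite('pics/s6c.png',a[...,::-1])
E
```

```text
[ 0.42069097 -0.14621638  0.30682245] [ 1.79738825e+02 -9.89839305e-02  8.29319791e+01] [-34.39491755 -14.71561799  42.0844398  103.82334198   9.71844383
  86.98460993  -0.79863955]
-60 284 0.0642
-40 336 0.0653
-20 346 0.0653
0 351 0.0653
20 368 0.0652
40 409 0.0652
60 1136 0.0478
g 0.03 154 (array([0.47753902, 0.33502443]), np.float64(0.032134724003558046)) [0.4974346  0.32568345 0.03978549]
g 0.09 163 (array([0.47635003, 0.3369999 ]), np.float64(0.03068565697528807)) [0.49502839 0.32719982 0.10015107]
g 0.12 170 (array([0.47526834, 0.33800542]), np.float64(0.030045537774269694)) [0.49359104 0.32865064 0.13012057]
g 0.18 91 (array([0.47792919, 0.33967381]), np.float64(0.01128277835606117)) [0.48152974 0.33711381 0.19064514]
b 0.03 125 (array([0.48026505, 0.22516434]), np.float64(0.03137035600148783)) [0.50048978 0.21273702 0.0403518 ]
b 0.09 123 (array([0.48012694, 0.2252287 ]), np.float64(0.02671257775531207)) [0.49775627 0.21486729 0.09956282]
b 0.12 118 (array([0.48063841, 0.2248161 ]), np.float64(0.026347917678733443)) [0.49828229 0.21452547 0.12987989]
b 0.18 178 (array([0.48046691, 0.22501697]), np.float64(0.030125637399418318)) [0.49915717 0.21242067 0.19099514]
```

View pics/s6c.png

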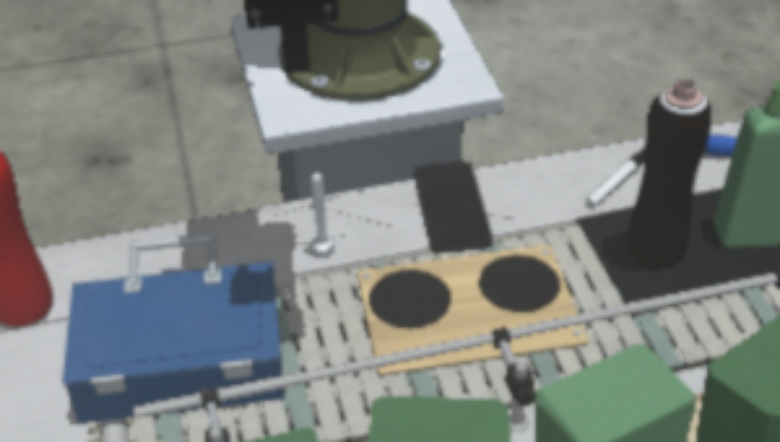

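Call:
drive_tool --moves '[1.3, 0.6, 0, 0, 87, 2.7, 1.0, 0, 0, 87, 4.2, 1.0, 0, 0, 87, 5.7, 0.8, 0, 0, 87, 7.2, 0.5, 0, 0, 87]'

```text
time_s: 30.82
tool_pos: [0.4745, 0.1379, 0.3047]
tool_rot: [180.0, 0.0, 83.0]
force: [1.0, -0.2, -0.1]
grip_width: 0.087
grasp_force: 0.0
```

Call:
drive_tool --moves '[1.2, -0.05, 0, -0.4, 87, 2.19, -0.15, 0, -0.7, 87, 2.19, -0.15, 0, -0.7, 87, 2.19, -0.15, 0.8, -0.7, 87, 2.19, -0.15, 1.2, -0.7, 87]'

```text
time_s: 31.45
tool_pos: [0.4788, 0.2225, 0.2554]
tool_rot: [-179.9, 0.1, 90.0]
force: [-0.2, -0.7, 0.2]
grip_width: 0.0873
grasp_force: 0.0
```

Call:
drive_tool --moves '[0, 0, 0, 0, 87, 0, 0, 0, 0, 87]'

```text
time_s: 31.7
tool_pos: [0.4797, 0.2238, 0.2579]
tool_rot: [179.9, -0.0, 90.0]
force: [0.7, 0.1, -0.4]
grip_width: 0.0873
grasp_force: 0.0
```

```bash
python3 - <<'E'
from h import *
o=env.get_obs();print(o['tool_pos'],o['tool_rot'],o['qpos'])
E
```

```text
[0.47970756 0.2237595  0.25793159] [ 1.79927333e+02 -4.77057864e-02  8.99957483e+01] [-50.6863071    2.28966053  23.6233427   98.05944255  -0.94170961
  79.75751637 -26.91796958]
```

Call:
drive_tool --moves '[0.04, 0.03, 0.8, 0, 87, 0.04, 0.03, 1.6, 0, 87, 0.04, 0.03, 2.25, 0, 87, 0.04, 0.03, 2.25, 0, 87, 0.04, 0.03, 2.25, 0, 40]' --squeeze 15

```text
time_s: 32.33
tool_pos: [0.4814, 0.226, 0.1687]
tool_rot: [179.9, -0.1, 90.0]
force: [0.4, -0.2, 0.5]
grip_width: 0.0825
grasp_force: 0.0
```

Call:
drive_tool --moves '[0, 0, 0, 0, 40, 0, 0, 0, 0, 40, 0, 0, 0, 0, 40]'

```text
time_s: 32.7
tool_pos: [0.4808, 0.2259, 0.1679]
tool_rot: [179.9, -0.1, 90.0]
force: [-1.0, 0.6, 3.9]
grip_width: 0.0636
grasp_force: 15.0
```

Call:
drive_tool --moves '[0, 0, -0.8, 0, 40, -0.2, 0, -1.7, 0, 40, -1.2, 0, -1.7, 0, 40, -2.3, 0, -1.7, 0, 40, -3.5, 0, -1.7, 0, 40]'

```text
time_s: 33.33
tool_pos: [0.4802, 0.0845, 0.2348]
tool_rot: [180.0, -0.0, 90.1]
force: [0.9, -0.6, -0.9]
grip_width: 0.0637
grasp_force: 15.0
```

Call:
drive_tool --moves '[-1.2, 0, 0, 0, 40, -2.3, 0, 0, 0, 40, -3.1, 0, 0, 0, 40, -3.49, 0, 0, 0, 40, -3.49, 0, 0, 0, 40]'

```text
time_s: 33.95
tool_pos: [0.4805, -0.0543, 0.2349]
tool_rot: [-180.0, -0.0, 89.9]
force: [0.4, 0.3, -0.6]
grip_width: 0.0636
grasp_force: 15.0
```

Call:
drive_tool --moves '[0, 0, 0, 0, 40, 0, 0, 0.6, 0, 40, 0, 0, 1.2, 0, 40, 0, 0, 1.45, 0, 40, 0, 0, 1.55, 0, 40]'

```text
time_s: 34.58
tool_pos: [0.4805, -0.0532, 0.1726]
tool_rot: [-180.0, 0.0, 90.1]
force: [1.3, 0.0, -1.3]
grip_width: 0.0631
grasp_force: 15.0
```

Call:
drive_tool --moves '[0, 0, 0, 0, 40, 0, 0, 0, 0, 40]'

```text
time_s: 34.83
tool_pos: [0.4811, -0.0539, 0.1737]
tool_rot: [179.9, -0.0, 90.0]
force: [-0.1, 0.0, -1.0]
grip_width: 0.0635
grasp_force: 15.0
```

Call:
drive_tool --moves '[0, 0, 0.04, 0, 40, 0, 0, 0.04, 0, 40, 0, 0, 0.04, 0, 87, 0, 0, 0.04, 0, 87, 0, 0, 0.04, 0, 87]'

```text
time_s: 35.45
tool_pos: [0.4805, -0.054, 0.1712]
tool_rot: [-180.0, -0.0, 90.0]
force: [0.6, 0.2, -0.2]
grip_width: 0.0836
grasp_force: 0.0
```

Call:
drive_tool --moves '[0, 0, -0.7, 0, 87, 0, 0, -2.0, 0, 87, 0.3, 0, -3.2, 0, 87, 1.5, 0, -3.2, 0, 70, 3.0, 0, -3.2, 0, 60]'

```text
time_s: 36.08
tool_pos: [0.481, 0.0662, 0.3004]
tool_rot: [179.9, -0.1, 89.8]
force: [1.4, 1.0, -0.6]
grip_width: 0.0741
grasp_force: 0.0
```

Call:
drive_tool --moves '[1.5, 0, 0, 0, 50, 3, 0, 0, 0, 50, 4.5, 0, 0, 0, 50, 5.8, 0, 0, 0, 50, 6.75, 0, 0, 0, 50]'

```text
time_s: 36.7
tool_pos: [0.4794, 0.3389, 0.2987]
tool_rot: [-180.0, 0.0, 90.2]
force: [0.1, -0.8, 1.0]
grip_width: 0.0502
grasp_force: 0.0
```

Call:
drive_tool --moves '[0, 0, 0, 0, 50, 0, 0, 0.8, 0, 50, 0, 0, 1.2, 0, 50, 0, 0, 1.2, 0, 50]'

```text
time_s: 37.2
tool_pos: [0.4798, 0.3347, 0.2501]
tool_rot: [-179.9, 0.1, 90.0]
force: [1.1, -1.2, 0.7]
grip_width: 0.0499
grasp_force: 0.0
```

Call:
drive_tool --moves '[0.03, 0, 0.8, 0, 50, 0.03, 0, 1.5, 0, 50, 0.03, 0, 1.84, 0, 50, 0.03, 0, 1.84, 0, 50, 0.03, 0, 1.84, 0, 10]' --squeeze 15

```text
time_s: 37.83
tool_pos: [0.4811, 0.3376, 0.1793]
tool_rot: [179.9, -0.1, 90.0]
force: [0.7, 0.1, -0.1]
grip_width: 0.0457
grasp_force: 0.0
```

Call:
drive_tool --moves '[0, 0, 0, 0, 10, 0, 0, 0, 0, 10, 0, 0, 0, 0, 10]'

```text
time_s: 38.2
tool_pos: [0.4806, 0.3375, 0.1783]
tool_rot: [180.0, -0.0, 90.0]
force: [-0.6, 1.0, 1.9]
grip_width: 0.0241
grasp_force: 15.0
```

```bash
python3 - <<'E'
from h import *
c,p,d=shot('scene','s7.png');P=cloud(c,d);x,y,z=[P[...,i] for i in range(3)]
for nm,X in(('now',P),('start',cloud(c,np.load('pics/scene0.npz')['d']))):
    x,y,z=[X[...,i] for i in range(3)]
    for a in(.04,.09,.18):
      s=X[(x>.4)&(x<.53)&(y>-.11)&(y<-.01)&(z>a)&(z<a+.02)];print(nm,a,len(s),circ(s))
E
```

```text
now 0.04 142 (array([ 0.48079816, -0.05422877]), np.float64(0.031050505289924257))
now 0.09 126 (array([ 0.48049744, -0.05438553]), np.float64(0.026976586767596636))
now 0.18 166 (array([ 0.48019309, -0.05439489]), np.float64(0.03098108167700528))
start 0.04 137 (array([ 0.48066196, -0.05478042]), np.float64(0.030826105995511614))
start 0.09 124 (array([ 0.48101198, -0.05482666]), np.float64(0.026197964131457117))
start 0.18 173 (array([ 0.48013049, -0.05480919]), np.float64(0.03099064074850233))
```

Call:
drive_tool --moves '[0, 0, -0.8, 0, 10, -0.2, 0, -1.7, 0, 10, -1.2, 0.1, -1.7, 0, 10, -2.3, 0.19, -1.7, 0, 10, -3.4, 0.19, -1.7, 0, 10]'

```text
time_s: 38.88
tool_pos: [0.488, 0.1996, 0.2456]
tool_rot: [180.0, 0.0, 90.0]
force: [-0.1, 0.0, -0.1]
grip_width: 0.0239
grasp_force: 15.0
```

Call:
drive_tool --moves '[-1.2, 0, 0, 0, 10, -2.3, 0, 0, 0, 10, -3.0, 0, 0, 0, 10, -3.4, 0, 0, 0, 10, -3.4, 0, 0, 0, 10]'

```text
time_s: 39.5
tool_pos: [0.4881, 0.0646, 0.2458]
tool_rot: [180.0, -0.0, 89.9]
force: [-0.4, -0.0, -1.0]
grip_width: 0.0239
grasp_force: 15.0
```

Call:
drive_tool --moves '[0, 0, 0, 0, 10, 0, 0, 0.6, 0, 10, 0, 0, 1.2, 0, 10, 0, 0, 1.45, 0, 10, 0, 0, 1.55, 0, 10]'

```text
time_s: 40.12
tool_pos: [0.488, 0.066, 0.1834]
tool_rot: [-180.0, 0.0, 90.1]
force: [0.4, -1.0, -0.7]
grip_width: 0.0242
grasp_force: 15.0
```

Call:
drive_tool --moves '[0, 0, 0, 0, 10, 0, 0, 0, 0, 10]'

```text
time_s: 40.38
tool_pos: [0.4886, 0.0654, 0.1845]
tool_rot: [179.9, -0.0, 90.0]
force: [0.4, 0.0, -0.0]
grip_width: 0.0241
grasp_force: 15.0
```

Call:
drive_tool --moves '[0, 0, 0.05, 0, 10, 0, 0, 0.05, 0, 10, 0, 0, 0.05, 0, 50, 0, 0, 0.05, 0, 50, 0, 0, 0.05, 0, 50]'

```text
time_s: 41.0
tool_pos: [0.4879, 0.0652, 0.1816]
tool_rot: [-180.0, 0.0, 90.0]
force: [-0.5, -0.2, -0.5]
grip_width: 0.0451
grasp_force: 0.0
```

Call:
drive_tool --moves '[0, 0, -0.6, 0, 50, 0, 0, -1.6, 0, 50, 0, 0, -3, 0, 50, 1.2, 0, -3.8, 0, 50, 2.6, 0, -3.8, 0, 50]'

```text
time_s: 41.62
tool_pos: [0.4897, 0.1698, 0.3374]
tool_rot: [179.7, -0.2, 89.9]
force: [-0.0, -0.3, -0.5]
grip_width: 0.0503
grasp_force: 0.0
```

Call:
drive_tool --moves '[0, 0, 0, 0, 50, 0, 0, 0, 0, 50]'

```text
time_s: 41.88
tool_pos: [0.488, 0.1685, 0.3333]
tool_rot: [-180.0, 0.1, 90.0]
force: [-0.4, -0.3, -0.2]
grip_width: 0.05
grasp_force: 0.0
```

```bash
python3 - <<'E'
from h import *
c,p,d=shot('scene','s8.png');X0=np.load('pics/scene0.npz')['d']
for nm,X in(('now',cloud(c,d)),('start',cloud(c,X0))):
    x,y,z=[X[...,i] for i in range(3)]
    for a in(.04,.09,.13,.185):
      s=X[(x>.4)&(x<.53)&(y>.01)&(y<.12)&(z>a)&(z<a+.02)];print(nm,'g',a,len(s),s.mean(0).round(4))
    s=X[(x>.4)&(x<.53)&(y>-.11)&(y<-.01)&(z>.09)&(z<.11)];print(nm,'b',circ(s))
    th=np.radians(-6.9);A=(x-.4985)*np.cos(th)+(y+.3)*np.sin(th);B=-(x-.4985)*np.sin(th)+(y+.3)*np.cos(th)
    print([np.median(z[(abs(A-a)<.01)&(abs(B)<.08)&(z>0)]).round(4) for a in(-.055,-.02,.02,.045)])
a=cv2.resize(p[100:270,160:460],None,fx=2.6,fy=2.6);cv2.imwrite('pics/s8c.png',a[...,::-1])
o=env.get_obs();print(o['tool_pos'],o['time_s'])
E
```

```text
now g 0.04 143 [0.5088 0.0583 0.0504]
now g 0.09 151 [0.5064 0.0588 0.0999]
now g 0.13 155 [0.5052 0.06   0.1399]
now g 0.185 92 [0.49   0.0666 0.1957]
now b (array([ 0.48020069, -0.05422825]), np.float64(0.02711439383573465))
[np.float64(0.0646), np.float64(0.0653), np.float64(0.0651), np.float64(0.0649)]
start g 0.04 143 [0.5092 0.0569 0.0504]
start g 0.09 156 [0.5072 0.0569 0.1004]
start g 0.13 152 [0.5059 0.0573 0.1399]
start g 0.185 87 [0.4926 0.0638 0.1953]
start b (array([ 0.48101198, -0.05482666]), np.float64(0.026197964131457117))
[np.float64(0.0647), np.float64(0.0653), np.float64(0.0654), np.float64(0.0648)]
[0.48814414 0.16777933 0.333452  ] 41.925
```

Both bottles are within about 3 mm of their start positions, upright, and the lid is level with where it began.

```bash
python3 -c "
from cell import env
print(env.sign_off())"
```

```text
the job is handed in; nothing more can be done
None
```

The job is handed in: the collar is in the tin's larger compartment with the lid shut, and both bottles are upright within about 3 mm of where they started (42 s used of 147 s); the hand-in gave no verdict.

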